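# Slide a printed spacer along the jig rail into its corner pocket

### The job

With the fingertips, push the orange printed spacer across the black jig bed until its long side lies flush against the aluminium rail, then slide it along the rail into the corner pocket until it stops against the end stop, and leave it there, flush to rail and stop. Push gently, never lift or tip the spacer, and leave everything else where it is.

Things in the scene. Friction and masses are not known exactly. Their poses are not given: they have to be found in the camera images.
- orange_spacer: orange printed plastic spacer block, 30 mm (own x) by 50 mm (own y) by 18 mm tall, about 40 g, two dark hole marks on top; origin at the centre of its underside; rests flat on the jig's bed, its y axis at first within about 30 degrees of the rail's direction; slides freely when pushed
- jig: corner jig fixed to the table: flat black bed 170 mm (own x) by 330 mm (own y), 12 mm thick, with an aluminium rail along its +x side and a corner pocket at the rail's +y end; origin at the centre of the bed's underside (bed top at z = 12 mm). All the aluminium walls stand 16 mm above the bed
- rail (a point): foot of the rail's inner face at mid-length (jig frame x = +55, y = 0, z = +12 mm; axes as the jig's). The rail runs along y, 300 mm long, 16 mm thick, its inner face looking to -x
- stop (a point): foot of the inside corner where the end stop meets the rail (jig frame x = +55, y = +115, z = +12 mm; axes as the jig's). The end stop's face looks to -y and runs 55 mm from the rail in -x; 16 mm thick
- lip (a point): foot of the free end of the lip, on its pocket side (jig frame x = +21, y = +85, z = +12 mm; axes as the jig's). The lip is a wall 10 mm thick parallel to the rail, running 30 mm in +y from here to the end stop: the pocket is 34 mm wide, 30 mm deep and open to -y.
- pocket (a point): centre of the spacer's underside when it is fully home in the pocket (jig frame: x = +40, y = +90, z = +12 mm), its long axis along the rail; axes as the jig's; about 20 mm of the seated spacer stands out of the pocket beyond the lip
- blue_spacer: blue printed spacer of the same shape and size as the orange one, origin at the centre of its underside; lies on the jig's bed, a bystander to be left where it is
- green_collar: green printed collar (ring) 32 mm across, 22 mm tall, origin at the centre of its underside; stands on the jig's bed, a bystander to be left where it is
- red_knob: red mushroom-shaped knob 28 mm across, 34 mm tall, origin at the centre of its underside; stands on the jig's bed, a bystander to be left where it is
- yellow_hook: yellow C-shaped hook, about 56 mm across and 12 mm thick, lying on the table, origin at its centre; bystander
- screwdriver: screwdriver lying on the table; bystander
- glue: white glue bottle with a red cap, 44 mm across, 110 mm tall, standing on the table, origin at the centre of its underside; bystander
- wheel: black toy wheel with a yellow face, 60 mm across, 16 mm tall at its hub, lying flat on the table, origin at the centre of its underside; bystander
Mind the look-alikes: they are no part of the job. Of the things that look like the orange_spacer, the smallest one is meant.

How it is judged:
On the way:
1. the spacer lies flush against the rail, still in front of the pocket's mouth (x of orange_spacer in the frame of jig above 0.037 m and angle between the y axis of orange_spacer and the y axis of jig, either way round below 0.06 rad and z of orange_spacer in the frame of jig below 0.015 m and y of orange_spacer in the frame of jig below 0.055 m), for 0.2 s.
At the end, for the whole second after the job is handed in: The orange spacer was first flush against the rail in front of the pocket, and now lies flat and still on the bed in the corner pocket, within 3 mm of touching the rail and of touching the end stop, square to the rail within 0.06 rad (x of orange_spacer in the frame of jig between 0.037 and 0.043 m and angle between the y axis of orange_spacer and the y axis of jig, either way round below 0.06 rad and z of orange_spacer in the frame of jig below 0.015 m and y of orange_spacer in the frame of jig between 0.087 and 0.093 m and angle between orange_spacer's own z axis and vertical below 0.06 rad and linear speed of orange_spacer below 0.01 m/s).
It fails at once if the spacer is lifted more than 8 mm off the bed (z of orange_spacer in the frame of jig above 0.02 m).
It fails at once if the spacer is tipped by more than 0.3 rad (angle between orange_spacer's own z axis and vertical above 0.3 rad).
It fails at once if the fingers press on the spacer with more than 45 N (contact force between the fingers and orange_spacer above 45 N).
It fails at once if one of the other loose things is moved more than 15 mm (distance of any of blue_spacer, green_collar, red_knob, yellow_hook, screwdriver, glue, wheel from where it was at the start of the episode above 0.015 m).
It also fails if it takes over 48 s, if anything falls off the work surface, if the arm or the gripper's body presses on something with over 40 N, if the wrist force passes 120 N, or if a joint passes its speed limit or range.

### The arm

A 6-joint arm with a two-finger parallel gripper is mounted at the origin on the work surface. World frame = base frame: x ahead of the robot, y to its left, z up, the work surface at z = 0. Lengths are in m, angles in rad, forces in N, time in s.
With the tool pointing down it reaches from about 0.375 to 0.9 m from the base axis. Payload 3.1 kg.
Tool frame: the origin (TCP) lies between the finger pads; the fingertips stand 17 mm ahead of it and the grasp point (between the pads) lies 2 mm behind it (robot.nose_length is the distance from the TCP to the fingertips, in m); z points along the fingers, y is the line along which they close (so a half turn about z gives the same grasp; the last joint's range is limited). The gripper opens to 87 mm and grips with 3 to 60 N. Pads are 19 mm wide; open, the fingers measure 117 mm over their backs; the gripper's body (75 mm by 190 mm) begins 51 mm behind the grasp point.
Start: joints at [1.149, 0.527, 1.433, -0, 1.181, -0.178], TCP at [0.151, 0.607, 0.24] pointing down, gripper open.
Joint ranges: [-3.08, 3.08], [-0.75, 2.2], [0.22, 2.44], [-1.43, 4.57], [0, 2.65], [-2.85, 2.85]. Speed limits (rad/s): [2.79, 2.79, 3.14, 3.14, 3.14, 3.14].

### API

Orientations are given as a unit quaternion [x, y, z, w].
In Python, from rig import robot, cams gives the robot as it stands.
- The arm moves only by the shell command python3 -m pendant 'ROWS' [FORCE]. ROWS is JSON, a list of rows, each an object with "jaw": the opening, from 0 (shut) to 1 (fully open); "linear": the shift along the tool's x, y, z in cm, a list of three; "twist": the turn about the tool's z in degrees. A call has 1 to 12 rows; each row shifts and turns the commanded pose from where the row before left it, along the tool's axes as they then stand; what a row does not reach is not made up. A row lasts 1/12 s, in which the tool goes at most 41.7 mm and 7.16 degrees, less where a joint would pass 70% of its speed; a pose out of reach is approached as far as the arm can. A call is refused whole if a number of a shift passes 4.17 or a number of a turn 7.16, either way. A call with a gripper value outside its range is refused whole. The fingers move at their own pace and stop on an object; FORCE is the grip in N (left out, the last holds). Time passes only in rows, so rows that do not move let the fingers close. It gives the time, the measured TCP pose, the force, the opening and the grip force at its end, in the units of the state.
- robot.get_obs(): the state, without advancing time (a new reading comes with each control period).
- cams.camera(name): name is "side" or "top" or "wrist"; returns a dict with "color" (384x512x3 uint8, blue, green, red), "depth" (384x512 float32, m along the optical axis (not along the pixel's ray), 0 where there is no reading), "fov_y" (degrees; the focal length in pixels is half the picture's height over the tangent of half this angle, whatever the lens; pixels are square), "cx", "cy" (the principal point, pixels), "view" (4x4, takes a point from world to camera coordinates). Camera axes: x right, y down, z forward; pixel columns grow to the right and rows downward; lengths in m; the calibration is good to about 2 mm. The wrist camera is an equidistant fisheye: a pixel r from the principal point sees the ray r / f radians off the axis. A picture is of the moment at which its call begins.
- robot.hand_in(): hands the job in; it is judged then, once.
The state is a dict: "time": time; "q": joint angles; "joint_velocities": joint speeds; "joint_torque": joint torques, N m; "position": TCP position; "tool_rot": TCP orientation; "ft_force": force on the tool from outside, world axes, zero at the start; "moment": the same for the moment, N m; "grip_width": finger opening in m; "grip_force": force on a finger pad.
Only numpy, scipy, OpenCV 4.12 (cv2) and the standard library are available. Lean on these libraries where they do the work, as an engineer would, in place of code of your own. Each camera call takes 0.05 s, during which the arm holds its last target. There are 200 camera calls.

## Working session

There is one attempt and no reset: what is moved stays moved. The work goes in short steps, Python scripts to look and compute and a shell command to move; the robot and the scene stay as the last step left them, time stands still between calls to the robot, and variables do not carry over. Pictures are saved under pics/ and viewed, at most 10 in all, crops included, and the job is handed in when it is done.

```bash
mkdir -p pics; ls; cat > h.py <<'E'
import numpy as np, cv2
from rig import robot, cams
from scipy.spatial.transform import Rotation as R
def world(c,u,v,z):
    f=c["color"].shape[0]/2/np.tan(np.radians(c["fov_y"])/2)
    T=np.linalg.inv(np.array(c["view"])); 
    d=T[:3,:3]@np.array([(u-c["cx"])/f,(v-c["cy"])/f,1.]); o=T[:3,3]
    return o+d*(z-o[2])/d[2]
def pix(c,p):
    f=c["color"].shape[0]/2/np.tan(np.radians(c["fov_y"])/2)
    q=np.array(c["view"])@np.append(p,1); return q[0]/q[2]*f+c["cx"],q[1]/q[2]*f+c["cy"]
E
python3 - <<'E'
from h import *
for n in("top","side"):
    c=cams.camera(n); cv2.imwrite(f"pics/{n}0.png",c["color"])
    print(n,c["fov_y"],c["cx"],c["cy"],np.round(np.linalg.inv(c["view"]),3).tolist())
o=robot.get_obs();print({k:np.round(o[k],3).tolist() for k in o}); print(R.from_quat(o["tool_rot"]).as_matrix().round(3))
E
```

```text
pics
top 42.56538885400261 261.7553595858586 193.24102377513424 [[0.025, -0.98, 0.195, 0.301], [-1.0, -0.021, 0.021, -0.023], [-0.016, -0.195, -0.981, 1.224], [0.0, 0.0, 0.0, 1.0]]
side 54.0512024251463 255.98367786048777 196.57742769533394 [[0.964, -0.132, 0.231, 0.322], [-0.266, -0.499, 0.825, -0.756], [0.007, -0.857, -0.516, 0.513], [0.0, 0.0, 0.0, 1.0]]
{'time': 0.1, 'q': [1.149, 0.528, 1.434, -0.0, 1.181, -0.178], 'joint_velocities': [-0.001, -0.002, -0.003, 0.001, -0.001, -0.0], 'joint_torque': [0.0, -44.099, -17.715, 0.064, 0.053, -0.0], 'position': [0.151, 0.606, 0.239], 'tool_rot': [0.122, 0.993, -0.001, -0.0], 'ft_force': [0.0, 0.691, 0.247], 'moment': [-0.047, 0.02, -0.062], 'grip_force': 0.0, 'grip_width': 0.087}
[[-0.97   0.241 -0.001]
 [ 0.241  0.97  -0.002]
 [ 0.    -0.002 -1.   ]]
```

View pics/top0.png

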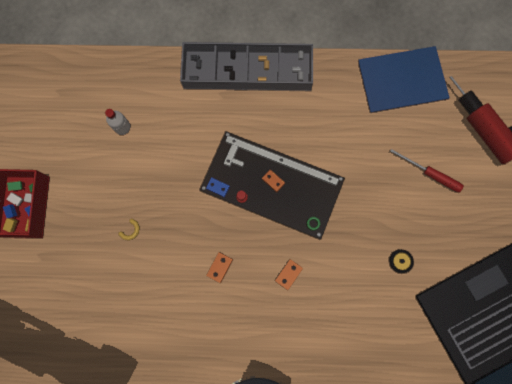

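View pics/side0.png

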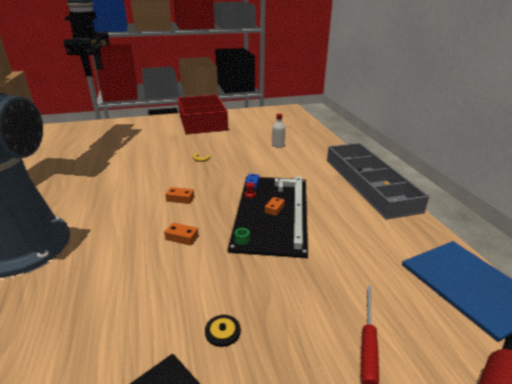

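Top view: the things that could be the orange spacer are at (273,181) on the bed, (220,267) on the table and (289,274) on the table. By the description (on the bed, smallest), it is (273,181). I'll check that with a close crop and measure.

```bash
cat >> h.py <<'E'
def masks(im):
    h=cv2.cvtColor(im,cv2.COLOR_BGR2HSV)
    org=cv2.inRange(h,(4,170,120),(14,255,255))
    return h,org
def blobs(m,amin=30):
    cs,_=cv2.findContours(m,cv2.RETR_EXTERNAL,cv2.CHAIN_APPROX_NONE)
    return [c for c in cs if cv2.contourArea(c)>amin]
def rect(c,cnt,z):
    P=np.array([world(c,u,v,z)[:2] for u,v in cnt[:,0]],np.float32)
    (cx,cy),(w,h),a=cv2.minAreaRect(P*1000)
    if w>h: w,h,a=h,w,a-90   # h=long side, direction a+90
    a=(a+90+90)%180-90
    if a<0: a+=180
    return np.array([cx,cy]),w,h,a
E
python3 - <<'E'
from h import *
c=cams.camera("top"); im=c["color"]; h,org=masks(im)
for b in blobs(org):
    M=cv2.moments(b); print("orange px",round(M['m10']/M['m00'],1),round(M['m01']/M['m00'],1),cv2.contourArea(b),rect(c,b,.03))
wh=cv2.inRange(h,(0,0,150),(180,60,255)); 
for b in blobs(wh[120:250,190:350].copy(),25): 
    b=b+np.array([190,120]); print("white",cv2.boundingRect(b),cv2.contourArea(b),rect(c,b,.028))
bk=cv2.inRange(h,(0,0,0),(180,255,60)); 
for b in blobs(bk[120:250,190:350].copy(),500): 
    b=b+np.array([190,120]); print("black",cv2.boundingRect(b),cv2.contourArea(b),rect(c,b,.012))
cv2.imwrite("pics/crop1.png",cv2.resize(im[125:245,192:352],None,fx=5,fy=5,interpolation=cv2.INTER_CUBIC))
E
```

```text
white (282, 159, 47, 22) 177.0 (array([ 602.45794678, -105.67730713]), 12.133495330810547, 122.9703598022461, 68.9541244506836)
white (227, 140, 53, 25) 243.0 (array([629.6182251,  26.4247818]), 55.880619049072266, 122.690185546875, 69.07913970947266)
black (200, 132, 144, 107) 6675.5 (array([565.49389648, -21.33639526]), 165.68753051757812, 325.93896484375, 68.9522933959961)
```

View pics/crop1.png

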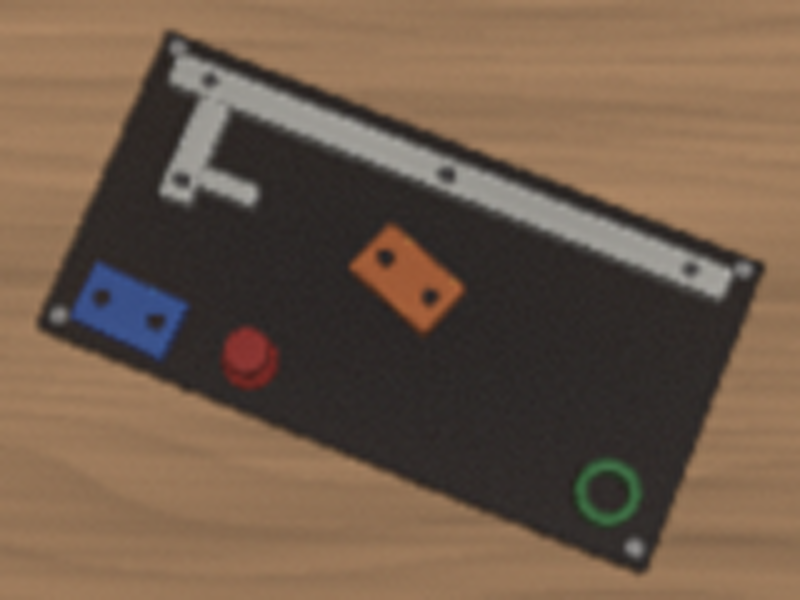

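The crop confirms the orange spacer at top-view px (273.6,180.6), skewed about 18° to the rail. The rail runs upper left to lower right, with the pocket at the left end near px (235,155). The blue spacer, red knob (242,196) and green collar (313,223) are all on the bed.

```bash
cat >> h.py <<'E'
J0=np.array([566.8,-21.8]); JA=np.radians(69.0)
X=np.array([np.sin(JA),-np.cos(JA)]); Y=np.array([np.cos(JA),np.sin(JA)])
def jig(p): d=np.asarray(p)[:2]-J0; return np.round([d@X,d@Y],1)
def fromjig(x,y): return J0+x*X+y*Y
def orange(im): 
    h=cv2.cvtColor(im,cv2.COLOR_BGR2HSV); return cv2.inRange(h,(3,140,90),(14,255,255))
def tool():
    o=robot.get_obs(); m=R.from_quat(o["tool_rot"]).as_matrix()
    return jig(1000*np.array(o["position"])), round(1000*o["position"][2],1), round(np.degrees(np.arctan2(m[1,1],m[0,1])),2), o
E
python3 - <<'E'
from h import *
c=cams.camera("top"); im=c["color"]
h=cv2.cvtColor(im,cv2.COLOR_BGR2HSV)
print("hsv",h[172:190:6,266:282:5].tolist())
def show(n,m,z):
    for b in blobs(cv2.morphologyEx(m,cv2.MORPH_CLOSE,np.ones((5,5))),30):
        x,y,w,hh=cv2.boundingRect(b)
        if not(120<x<340 and 120<y<300): continue
        p,w_,h_,a=rect(c,b,z); print(n,(x+w/2,y+hh/2),"jig",jig(p),"size",round(w_,1),round(h_,1),"ang-rail",round(a-69,1))
show("orange",orange(im),.030)
show("red",cv2.inRange(h,(0,150,60),(3,255,255))|cv2.inRange(h,(170,150,60),(180,255,255)),.04)
show("blue",cv2.inRange(h,(100,120,60),(130,255,255)),.03)
show("green",cv2.inRange(h,(45,80,40),(85,255,255)),.034)
g=cv2.cvtColor(im,cv2.COLOR_BGR2GRAY); show("alu",cv2.inRange(h,(0,0,110),(180,70,255)),.028)
print(tool()[:3])
E
```

```text
hsv [[[8, 98, 65], [10, 167, 157], [0, 24, 43], [0, 29, 44]], [[10, 165, 159], [10, 167, 159], [10, 165, 159], [9, 93, 63]], [[4, 45, 45], [10, 168, 161], [9, 146, 101], [10, 164, 162]]]
orange (288.5, 275.0) jig [-193.4 -121.8] size 38.2 63.7 ang-rail 77.0
orange (220.0, 267.5) jig [-241.2   38.4] size 38.8 63.6 ang-rail 86.1
orange (273.5, 180.5) jig [ 6.1 -0.7] size 31.6 49.8 ang-rail -21.9
red (242.0, 197.0) jig [-63.4  54.2] size 22.1 27.5 ang-rail -67.2
blue (218.5, 187.5) jig [-61.8 120.5] size 30.5 50.7 ang-rail -2.9
green (313.5, 223.5) jig [ -57.1 -131.4] size 29.1 29.6 ang-rail -68.6
alu (283.0, 159.5) jig [37.6 -0.5] size 74.2 310.9 ang-rail 0.2
(array([-613.5,  437.1]), np.float64(239.0), np.float64(76.03))
```

The choice holds: the orange spacer on the bed measures 32×50 mm, the two on the table 38×64. In the jig frame it is near (5,-1), turned -22°. Next I go over at height with the tool's y axis along the rail and the fingers 20 mm apart (50 mm over their backs).

```bash
sed -i 's/566.8,-21.8/568.1,-22.3/' h.py
python3 -m pendant '[{"jaw":0.23,"linear":[0,0,0],"twist":7.0},{"jaw":0.23,"linear":[-3.2,-2.4,0],"twist":0},{"jaw":0.23,"linear":[-3.2,-2.4,0],"twist":0},{"jaw":0.23,"linear":[-3.2,-2.4,0],"twist":0},{"jaw":0.23,"linear":[-3.2,-2.4,0],"twist":0},{"jaw":0.23,"linear":[-3.2,-2.4,0],"twist":0},{"jaw":0.23,"linear":[-3.2,-2.4,0],"twist":0},{"jaw":0.23,"linear":[-3.2,-2.4,0],"twist":0},{"jaw":0.23,"linear":[-3.2,-2.4,0],"twist":0},{"jaw":0.23,"linear":[-3.2,-2.4,0],"twist":0},{"jaw":0.23,"linear":[-3.2,-2.4,0],"twist":0}]' 5
python3 -c "
from h import *
print(tool()[:3])"
```

```text
time: 1.12
position: [0.3643, 0.2662, 0.2397]
tool_rot: [0.182, 0.983, 0.0, 0.0]
ft_force: [0.1, -0.2, -1.2]
grip_width: 0.0239
grip_force: 0.0
(array([-293.6,  196.3]), np.float64(239.7), np.float64(69.05))
```

```bash

python3 -m pendant '[{"jaw":0.23,"linear":[-3.1,-2.4,0],"twist":0},{"jaw":0.23,"linear":[-3.1,-2.4,0],"twist":0},{"jaw":0.23,"linear":[-3.1,-2.4,0],"twist":0},{"jaw":0.23,"linear":[-3.1,-2.4,0],"twist":0},{"jaw":0.23,"linear":[-3.1,-2.4,0],"twist":0},{"jaw":0.23,"linear":[-3.1,-2.4,0],"twist":0},{"jaw":0.23,"linear":[-3.1,-2.4,0],"twist":0},{"jaw":0.23,"linear":[-3.1,-2.4,0],"twist":0},{"jaw":0.23,"linear":[0,0,0],"twist":0},{"jaw":0.23,"linear":[0,0,0],"twist":0}]' 5
python3 - <<'E'
from h import *
print(tool()[:3])
c=cams.camera("wrist"); cv2.imwrite("pics/w1.png",c["color"])
c=cams.camera("side"); 
for b in blobs(orange(c["color"])): print(cv2.boundingRect(b),[world(c,*b[:,0].mean(0),.03)])
E
```

```text
time: 1.95
position: [0.5277, -0.0022, 0.2393]
tool_rot: [0.184, 0.983, 0.0, 0.0]
ft_force: [0.6, 1.3, -1.1]
grip_width: 0.0196
grip_force: 0.0
(array([-44.9,   4.3]), np.float64(239.3), np.float64(68.81))
(164, 222, 35, 23) [array([ 0.34327144, -0.08940473,  0.03      ])]
(266, 199, 17, 16) [array([ 0.56788931, -0.03767044,  0.03      ])]
(165, 187, 30, 18) [array([0.35583779, 0.0715629 , 0.03      ])]
```

View pics/w1.png

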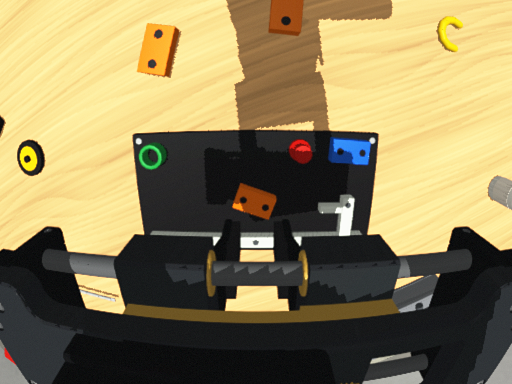

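Wrist view: the spacer is at (255,200) on the bed with the knob (301,151) well clear. The fingers come down on the knob side of it, with room. I descend to about 5 mm above the bed.

```bash

python3 -m pendant '[{"jaw":0.23,"linear":[0,-0.4,4.0],"twist":0},{"jaw":0.23,"linear":[0,0,4.0],"twist":0},{"jaw":0.23,"linear":[0,0,4.0],"twist":0},{"jaw":0.23,"linear":[0,0,4.0],"twist":0},{"jaw":0.23,"linear":[0,0,3.0],"twist":0},{"jaw":0.23,"linear":[0,0,1.5],"twist":0},{"jaw":0.23,"linear":[0,0,0],"twist":0},{"jaw":0.23,"linear":[0,0,0],"twist":0}]' 5
python3 - <<'E'
from h import *
print(tool()[:3])
c=cams.camera("side"); cv2.imwrite("pics/s1.png",cv2.resize(c["color"][150:280,190:350],None,fx=5,fy=4.6,interpolation=cv2.INTER_CUBIC))
E
```

```text
time: 2.72
position: [0.5242, -0.0025, 0.0342]
tool_rot: [0.181, 0.983, 0.0, -0.001]
ft_force: [0.0, 0.6, 0.6]
grip_width: 0.02
grip_force: 0.0
(array([-48.1,   2.8]), np.float64(34.2), np.float64(69.15))
```

View pics/s1.png

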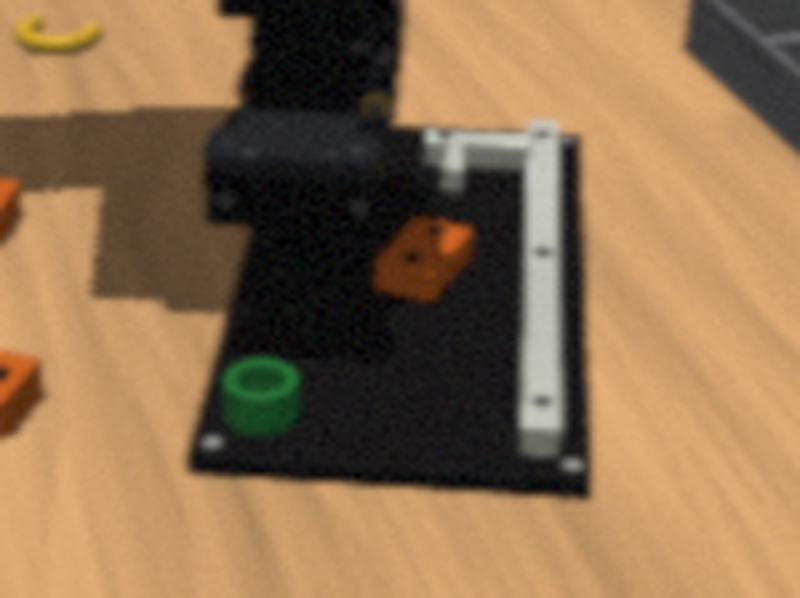

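Side view: the fingers are down left of the spacer (crop (425,258)), and nothing has been touched. I push toward the rail.

```bash

python3 -m pendant '[{"jaw":0.23,"linear":[-0.4,-0.3,0],"twist":0},{"jaw":0.23,"linear":[-0.4,0,0],"twist":0},{"jaw":0.23,"linear":[-0.4,0,0],"twist":0},{"jaw":0.23,"linear":[-0.4,0,0],"twist":0},{"jaw":0.23,"linear":[-0.4,0,0],"twist":0},{"jaw":0.23,"linear":[-0.4,0,0],"twist":0},{"jaw":0.23,"linear":[-0.4,0,0],"twist":0},{"jaw":0.23,"linear":[-0.4,0,0],"twist":0},{"jaw":0.23,"linear":[-0.4,0,0],"twist":0},{"jaw":0.23,"linear":[-0.4,0,0],"twist":0},{"jaw":0.23,"linear":[-0.4,0,0],"twist":0},{"jaw":0.23,"linear":[0,0,0],"twist":0}]' 5
cat > look.py <<'E'
from h import *
print(tool()[:3], np.round(tool()[3]["ft_force"],1))
c=cams.camera("top"); 
for b in blobs(cv2.morphologyEx(orange(c["color"]),cv2.MORPH_CLOSE,np.ones((5,5)))):
    if cv2.boundingRect(b)[1]<240:
        p,w,h,a=rect(c,b,.03); print("orange",cv2.boundingRect(b),"jig",jig(p),round(w,1),round(h,1),"ang",round(a-69,1))
E
python3 look.py
```

```text
time: 3.77
position: [0.5665, -0.0229, 0.0346]
tool_rot: [0.182, 0.983, -0.0, 0.001]
ft_force: [0.0, -0.9, 0.3]
grip_width: 0.0198
grip_force: 0.0
(array([-1.3, -1.1]), np.float64(34.6), np.float64(69.02)) [ 0.  -0.9  0.3]
orange (24, 218, 6, 15) jig [-329.1  517.4] 10.3 34.5 ang 108.2
orange (28, 182, 6, 11) jig [-240.9  552.8] 12.5 25.6 ang -62.4
```

```bash

python3 -m pendant '[{"jaw":0.23,"linear":[-0.3,0,0],"twist":0},{"jaw":0.23,"linear":[-0.3,0,0],"twist":0},{"jaw":0.23,"linear":[-0.3,0,0],"twist":0},{"jaw":0.23,"linear":[-0.3,0,0],"twist":0},{"jaw":0.23,"linear":[0,0,0],"twist":0}]' 5
python3 - <<'E'
from h import *
print(tool()[:3])
for n in("side",):
    c=cams.camera(n); cv2.imwrite("pics/s2.png",cv2.resize(c["color"][150:280,190:350],None,fx=5,fy=4.6,interpolation=cv2.INTER_CUBIC))
E
```

```text
time: 4.23
position: [0.5774, -0.0271, 0.0347]
tool_rot: [0.182, 0.983, -0.0, 0.001]
ft_force: [-0.3, -0.4, 0.5]
grip_width: 0.0199
grip_force: 0.0
(array([10.5, -1.2]), np.float64(34.7), np.float64(69.03))
```

View pics/s2.png

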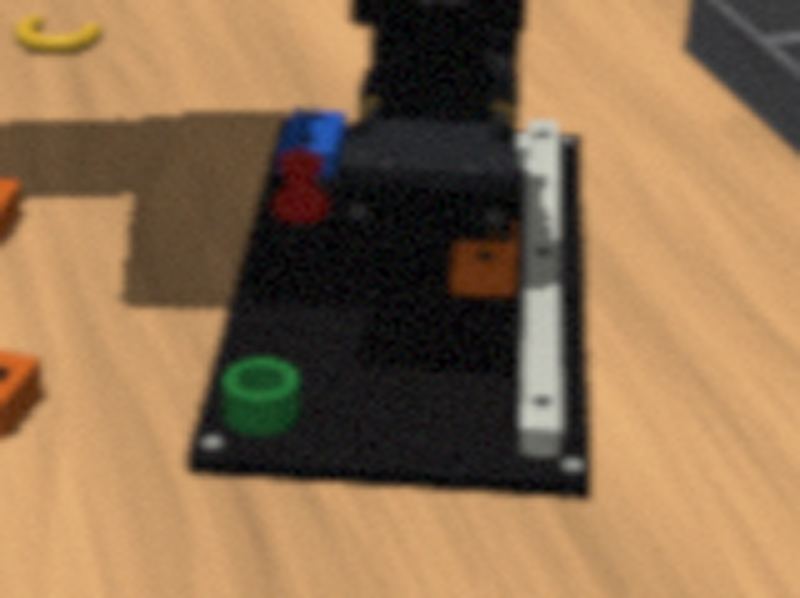

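The spacer (crop (485,265)) is now parallel to the rail with a few millimetres left. Closing in by small steps until there is contact force.

```bash

python3 -m pendant '[{"jaw":0.23,"linear":[-0.15,0,0],"twist":0},{"jaw":0.23,"linear":[-0.15,0,0],"twist":0},{"jaw":0.23,"linear":[-0.1,0,0],"twist":0},{"jaw":0.23,"linear":[0,0,0],"twist":0}]' 5; python3 -c "
from h import *
print(tool()[:3])"
python3 -m pendant '[{"jaw":0.23,"linear":[-0.1,0,0],"twist":0},{"jaw":0.23,"linear":[0,0,0],"twist":0},{"jaw":0.23,"linear":[0,0,0],"twist":0}]' 5; python3 -c "
from h import *
print(tool()[:3])"
```

```text
time: 4.62
position: [0.5804, -0.0283, 0.0346]
tool_rot: [0.182, 0.983, -0.0, 0.0]
ft_force: [0.3, -0.2, 0.2]
grip_width: 0.02
grip_force: 0.0
(array([13.6, -1.2]), np.float64(34.6), np.float64(69.03))
time: 4.87
position: [0.5811, -0.0285, 0.0346]
tool_rot: [0.182, 0.983, -0.0, 0.0]
ft_force: [0.4, 1.3, 0.2]
grip_width: 0.0198
grip_force: 0.1
(array([14.4, -1.2]), np.float64(34.6), np.float64(69.03))
```

```bash

for i in 1; do python3 -m pendant '[{"jaw":0.23,"linear":[-0.1,0,0],"twist":0},{"jaw":0.23,"linear":[0,0,0],"twist":0},{"jaw":0.23,"linear":[0,0,0],"twist":0}]' 5 | grep -E "posi|ft"; done
python3 -m pendant '[{"jaw":0.23,"linear":[-0.1,0,0],"twist":0},{"jaw":0.23,"linear":[0,0,0],"twist":0},{"jaw":0.23,"linear":[0,0,0],"twist":0}]' 5| grep -E "posi|ft"
python3 look.py
```

```text
position: [0.5818, -0.0288, 0.0345]
ft_force: [-0.9, 0.5, 1.1]
position: [0.5819, -0.0288, 0.0345]
ft_force: [-2.8, 2.5, 3.0]
(array([15.2, -1.1]), np.float64(34.5), np.float64(69.04)) [-2.8  2.5  3. ]
orange (24, 218, 6, 14) jig [-328.1  517.7] 10.3 32.4 ang 108.2
orange (28, 182, 6, 11) jig [-240.9  552.8] 12.5 25.6 ang -62.4
```

```bash

python3 -m pendant '[{"jaw":0.23,"linear":[-0.1,0,0],"twist":0},{"jaw":0.23,"linear":[-0.1,0,0],"twist":0},{"jaw":0.23,"linear":[0,0,0],"twist":0},{"jaw":0.23,"linear":[0,0,0],"twist":0},{"jaw":0.23,"linear":[0,0,0],"twist":0}]' 5| grep -E "time|posi|ft"
python3 -c "
from h import *
print(tool()[:3])
c=cams.camera('side'); m=orange(c['color'])
for b in blobs(m): print(cv2.boundingRect(b))
"
```

```text
time: 5.83
position: [0.582, -0.0289, 0.0345]
ft_force: [-7.0, 3.6, 6.4]
(array([15.3, -1.2]), np.float64(34.5), np.float64(69.05))
(372, 324, 8, 60)
(164, 222, 35, 24)
(283, 204, 12, 10)
(165, 186, 30, 18)
(177, 56, 38, 26)
```

Flush: the arm has stalled at the rail with about 8 N. I back off, go round to the spacer's far end and close the fingers.

```bash

python3 -m pendant '[{"jaw":0.23,"linear":[0.7,0,0],"twist":0},{"jaw":0.23,"linear":[1.5,0,0],"twist":0},{"jaw":0.23,"linear":[1.7,0,0],"twist":0},{"jaw":0,"linear":[0,-2.3,0],"twist":0},{"jaw":0,"linear":[0,-2.3,0],"twist":0},{"jaw":0,"linear":[0,-2.3,0],"twist":0},{"jaw":0,"linear":[0,0,0],"twist":0},{"jaw":0,"linear":[0,0,0],"twist":0}]' 5| grep -E "time|posi|ft|width"
python3 look.py; python3 - <<'E'
from h import *
c=cams.camera("side"); cv2.imwrite("pics/s3.png",cv2.resize(c["color"][150:280,190:350],None,fx=5,fy=4.6,interpolation=cv2.INTER_CUBIC))
E
```

```text
time: 6.55
position: [0.5249, -0.082, 0.0347]
ft_force: [0.6, -0.0, 0.2]
grip_width: 0.0014
(array([-19. , -71.2]), np.float64(34.7), np.float64(68.88)) [ 0.6 -0.   0.2]
orange (24, 218, 6, 15) jig [-328.7  516.7] 10.4 34.1 ang 103.6
orange (28, 182, 6, 11) jig [-240.9  552.8] 12.5 25.6 ang -62.4
```

View pics/s3.png

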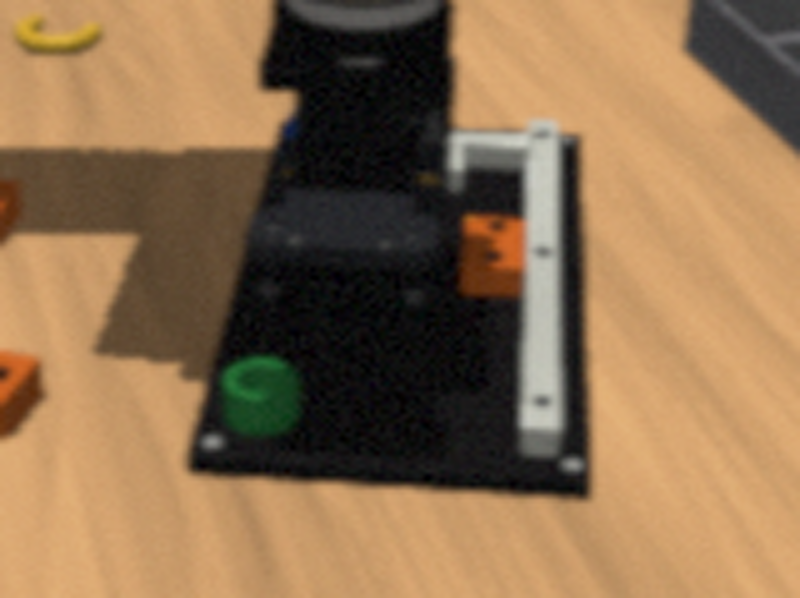

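The spacer lies flush on the rail at crop (492,255), below the middle screw. The fingers are clear, so I move across behind its end.

```bash

python3 -m pendant '[{"jaw":0,"linear":[-2.0,0,0],"twist":0},{"jaw":0,"linear":[-2.0,0,0],"twist":0},{"jaw":0,"linear":[-1.9,0,0],"twist":0},{"jaw":0,"linear":[0,0,0],"twist":0},{"jaw":0,"linear":[0,0,0],"twist":0}]' 5| grep -E "time|posi|ft|width"
python3 - <<'E'
from h import *
print(tool()[:3])
c=cams.camera("side"); print("end", jig(1000*world(c,288.4,214.6,.012)))
E
```

```text
time: 7.07
position: [0.5794, -0.1007, 0.0344]
ft_force: [-0.4, -0.1, 0.3]
grip_width: 0.0005
(array([ 38.7, -69.2]), np.float64(34.4), np.float64(69.1))
end [ 40.8 -19.6]
```

```bash

python3 -m pendant '[{"jaw":0,"linear":[-0.1,0.6,0],"twist":0},{"jaw":0,"linear":[0,0.6,0],"twist":0},{"jaw":0,"linear":[0,0.6,0],"twist":0},{"jaw":0,"linear":[0,0.4,0],"twist":0},{"jaw":0,"linear":[0,0.4,0],"twist":0},{"jaw":0,"linear":[0,0.4,0],"twist":0},{"jaw":0,"linear":[0,0.4,0],"twist":0},{"jaw":0,"linear":[0,0.4,0],"twist":0},{"jaw":0,"linear":[0,0.4,0],"twist":0},{"jaw":0,"linear":[0,0.4,0],"twist":0},{"jaw":0,"linear":[0,0.4,0],"twist":0},{"jaw":0,"linear":[0,0.4,0],"twist":0}]' 5| grep -E "time|posi|ft|width"
python3 -m pendant '[{"jaw":0,"linear":[0,0.4,0],"twist":0},{"jaw":0,"linear":[0,0.4,0],"twist":0},{"jaw":0,"linear":[0,0.4,0],"twist":0},{"jaw":0,"linear":[0,0.4,0],"twist":0},{"jaw":0,"linear":[0,0.4,0],"twist":0},{"jaw":0,"linear":[0,0.4,0],"twist":0},{"jaw":0,"linear":[0,0,0],"twist":0}]' 5| grep -E "time|posi|ft|width"
python3 - <<'E'
from h import *
print(tool()[:3])
c=cams.camera("side"); cv2.imwrite("pics/s4.png",cv2.resize(c["color"][150:280,190:350],None,fx=5,fy=4.6,interpolation=cv2.INTER_CUBIC))
E
```

```text
time: 8.12
position: [0.5992, -0.0512, 0.0346]
ft_force: [-0.4, -0.5, -0.0]
grip_width: 0.0002
time: 8.7
position: [0.6079, -0.0282, 0.0346]
ft_force: [0.8, 0.1, -0.3]
grip_width: 0.0004
(array([39.3,  8.8]), np.float64(34.6), np.float64(69.06))
```

View pics/s4.png

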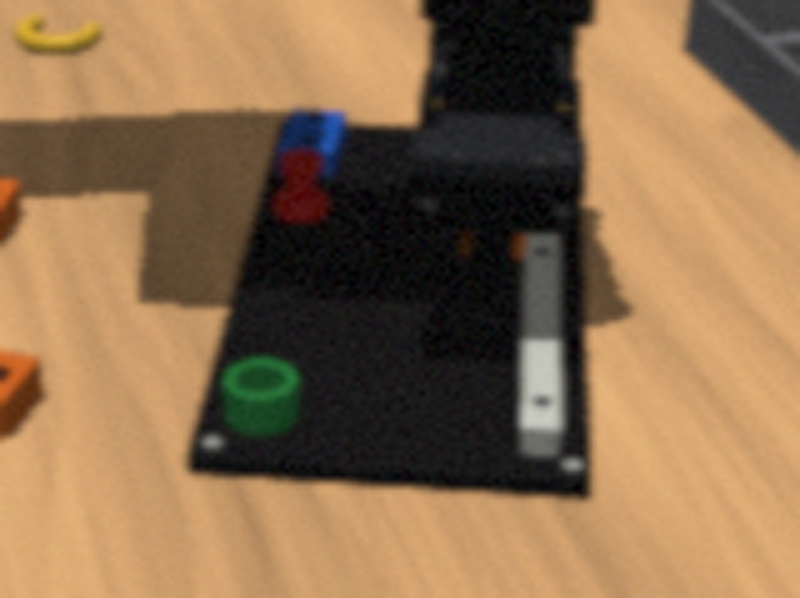

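Orange shows on both sides of the fingers, at crop (465,243) and (517,243), so the spacer is being pushed squarely along the rail. I continue more slowly toward the stop.

```bash

python3 -m pendant '[{"jaw":0,"linear":[0,0.3,0],"twist":0},{"jaw":0,"linear":[0,0.3,0],"twist":0},{"jaw":0,"linear":[0,0.3,0],"twist":0},{"jaw":0,"linear":[0,0.3,0],"twist":0},{"jaw":0,"linear":[0,0.3,0],"twist":0},{"jaw":0,"linear":[0,0.3,0],"twist":0},{"jaw":0,"linear":[0,0.3,0],"twist":0},{"jaw":0,"linear":[0,0,0],"twist":0}]' 5| grep -E "time|posi|ft|width"
python3 -m pendant '[{"jaw":0,"linear":[0,0.3,0],"twist":0},{"jaw":0,"linear":[0,0.3,0],"twist":0},{"jaw":0,"linear":[0,0.3,0],"twist":0},{"jaw":0,"linear":[0,0.2,0],"twist":0},{"jaw":0,"linear":[0,0.2,0],"twist":0},{"jaw":0,"linear":[0,0,0],"twist":0}]' 5| grep -E "time|posi|ft|width"
python3 -c "
from h import *
print(tool()[:3])"
```

```text
time: 9.42
position: [0.6154, -0.0088, 0.0346]
ft_force: [0.4, -0.4, -0.6]
grip_width: 0.0006
time: 9.92
position: [0.62, 0.0031, 0.0346]
ft_force: [-1.0, 0.1, -0.5]
grip_width: 0.0009
(array([39.3, 42.3]), np.float64(34.6), np.float64(69.05))
```

```bash

python3 -m pendant '[{"jaw":0,"linear":[0,0.2,0],"twist":0},{"jaw":0,"linear":[0,0.2,0],"twist":0},{"jaw":0,"linear":[0,0.1,0],"twist":0},{"jaw":0,"linear":[0,0,0],"twist":0}]' 5| grep -E "time|posi|ft"
python3 -m pendant '[{"jaw":0,"linear":[0,0.1,0],"twist":0},{"jaw":0,"linear":[0,0,0],"twist":0},{"jaw":0,"linear":[0,0,0],"twist":0}]' 5| grep -E "posi|ft"
python3 -m pendant '[{"jaw":0,"linear":[0,0.1,0],"twist":0},{"jaw":0,"linear":[0,0,0],"twist":0},{"jaw":0,"linear":[0,0,0],"twist":0}]' 5| grep -E "posi|ft"
python3 -c "
from h import *
print(tool()[:3])"
```

```text
time: 10.25
position: [0.6217, 0.0076, 0.0345]
ft_force: [-1.1, -0.0, 0.8]
position: [0.622, 0.0083, 0.0345]
ft_force: [0.3, 0.5, -0.0]
position: [0.6224, 0.0093, 0.0346]
ft_force: [0.0, -0.3, 0.2]
(array([39.3, 48.9]), np.float64(34.6), np.float64(69.03))
```

```bash

python3 -m pendant '[{"jaw":0,"linear":[0,0.1,0],"twist":0},{"jaw":0,"linear":[0,0,0],"twist":0},{"jaw":0,"linear":[0,0,0],"twist":0}]' 5| grep -E "posi|ft"
python3 -m pendant '[{"jaw":0,"linear":[0,0.1,0],"twist":0},{"jaw":0,"linear":[0,0,0],"twist":0},{"jaw":0,"linear":[0,0,0],"twist":0}]' 5| grep -E "posi|ft"
python3 -m pendant '[{"jaw":0,"linear":[0,0.1,0],"twist":0},{"jaw":0,"linear":[0,0,0],"twist":0},{"jaw":0,"linear":[0,0,0],"twist":0}]' 5| grep -E "posi|ft"
python3 -c "
from h import *
print(tool()[:3])"
```

```text
position: [0.6227, 0.0102, 0.0346]
ft_force: [-0.3, 0.5, -0.0]
position: [0.6231, 0.0112, 0.0345]
ft_force: [-0.2, -0.9, 1.1]
position: [0.6234, 0.0121, 0.0345]
ft_force: [0.6, 0.5, 0.6]
(array([39.3, 52. ]), np.float64(34.5), np.float64(69.03))
```

```bash

python3 -m pendant '[{"jaw":0,"linear":[0,0.1,0],"twist":0},{"jaw":0,"linear":[0,0,0],"twist":0},{"jaw":0,"linear":[0,0,0],"twist":0}]' 5| grep -E "posi|ft"
python3 -m pendant '[{"jaw":0,"linear":[0,0.1,0],"twist":0},{"jaw":0,"linear":[0,0,0],"twist":0},{"jaw":0,"linear":[0,0,0],"twist":0}]' 5| grep -E "posi|ft"
python3 - <<'E'
from h import *
print(tool()[:3])
c=cams.camera("side"); im=c["color"]
for b in blobs(orange(im),2): 
    x,y,w,h=cv2.boundingRect(b)
    if 250<x<310 and y<230: print((x,y,w,h),jig(1000*world(c,x+w/2,y+h,.015)))
E
```

```text
position: [0.6238, 0.013, 0.0346]
ft_force: [0.0, 0.1, -0.8]
position: [0.6241, 0.014, 0.0345]
ft_force: [0.5, -0.7, -1.3]
(array([39.3, 54. ]), np.float64(34.5), np.float64(69.03))
```

```bash

python3 -m pendant '[{"jaw":0,"linear":[0,0.1,0],"twist":0},{"jaw":0,"linear":[0,0,0],"twist":0},{"jaw":0,"linear":[0,0,0],"twist":0}]' 5| grep -E "posi|ft"
python3 -m pendant '[{"jaw":0,"linear":[0,0.1,0],"twist":0},{"jaw":0,"linear":[0,0,0],"twist":0},{"jaw":0,"linear":[0,0,0],"twist":0}]' 5| grep -E "posi|ft"
python3 -m pendant '[{"jaw":0,"linear":[0,0.1,0],"twist":0},{"jaw":0,"linear":[0,0,0],"twist":0},{"jaw":0,"linear":[0,0,0],"twist":0}]' 5| grep -E "posi|ft"
python3 -c "
from h import *
c=cams.camera('side');cv2.imwrite('pics/s5.png',cv2.resize(c['color'][165:240,250:330],None,fx=8,fy=8,interpolation=cv2.INTER_CUBIC)); print(tool()[:3])"
```

```text
position: [0.6245, 0.0149, 0.0345]
ft_force: [0.5, -0.3, -0.0]
position: [0.6249, 0.0159, 0.0345]
ft_force: [0.1, 0.2, -0.7]
position: [0.6252, 0.0168, 0.0346]
ft_force: [0.7, -0.8, 0.2]
(array([39.3, 56.9]), np.float64(34.6), np.float64(69.03))
```

View pics/s5.png

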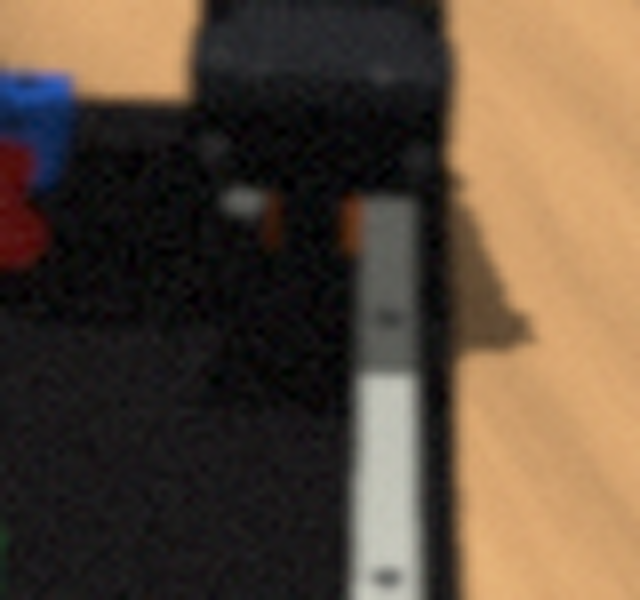

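The spacer's end shows on both sides of the fingers at crop y≈250, and the lip's end is at crop (242,220). The spacer still fits between lip and rail. I'll measure its end against the lip's.

```bash
python3 - <<'E'
from h import *
c=cams.camera("side")
print("spacer end",[jig(1000*world(c,250+u/8,165+v/8,.012)) for u,v in((272,250),(350,254))])
print("lip foot",jig(1000*world(c,250+242/8,165+222/8,.012)))
print("expected pix lip",pix(c,np.append(fromjig(16,85)/1000,.012)),"end",pix(c,np.append(fromjig(40,65)/1000,.012)), "fingertip", )
E
```

```text
spacer end [array([27.4, 64.7]), array([52.6, 64.9])]
lip foot [17.  81.5]
expected pix lip (np.float64(279.9173830983891), np.float64(192.05949403763847)) end (np.float64(288.86903423430687), np.float64(196.4601967104601)) fingertip
```

```bash

python3 -m pendant '[{"jaw":0,"linear":[0,0.1,0],"twist":0},{"jaw":0,"linear":[0,0,0],"twist":0},{"jaw":0,"linear":[0,0,0],"twist":0}]' 5| grep -E "posi|ft"
python3 -m pendant '[{"jaw":0,"linear":[0,0.1,0],"twist":0},{"jaw":0,"linear":[0,0,0],"twist":0},{"jaw":0,"linear":[0,0,0],"twist":0}]' 5| grep -E "posi|ft"
python3 -m pendant '[{"jaw":0,"linear":[0,0.1,0],"twist":0},{"jaw":0,"linear":[0,0,0],"twist":0},{"jaw":0,"linear":[0,0,0],"twist":0}]' 5| grep -E "time|posi|ft"
```

```text
position: [0.6255, 0.0176, 0.0345]
ft_force: [0.1, -0.7, -0.5]
position: [0.6255, 0.0177, 0.0346]
ft_force: [-1.4, -5.0, 1.5]
time: 13.65
position: [0.6255, 0.0178, 0.0346]
ft_force: [-2.8, -8.1, 1.8]
```

Stopped against the end stop with about 8.5 N. I back off straight along the rail, then lift clear and check.

```bash

python3 -m pendant '[{"jaw":0,"linear":[0,-0.5,0],"twist":0},{"jaw":0,"linear":[0,-1.5,0],"twist":0},{"jaw":0,"linear":[0,-3,0],"twist":0},{"jaw":0,"linear":[0,0,-3.5],"twist":0},{"jaw":0,"linear":[0,0,-4],"twist":0},{"jaw":0,"linear":[4,0,-1],"twist":0},{"jaw":0,"linear":[4,0,0],"twist":0},{"jaw":0,"linear":[4,0,0],"twist":0},{"jaw":0,"linear":[4,0,0],"twist":0},{"jaw":0,"linear":[4,0,0],"twist":0},{"jaw":0,"linear":[0,0,0],"twist":0},{"jaw":0,"linear":[0,0,0],"twist":0}]' 5| grep -E "time|posi|ft|width"
python3 look.py; python3 - <<'E'
from h import *
a=cams.camera("top")["color"][125:215,200:300]; b=cams.camera("side")["color"][165:240,250:330]
cv2.imwrite("pics/end.png",np.hstack([cv2.resize(a,(400,400),interpolation=cv2.INTER_CUBIC),cv2.resize(b,(400,400),interpolation=cv2.INTER_CUBIC)]))
E
```

```text
time: 14.65
position: [0.4184, 0.0452, 0.1197]
ft_force: [0.7, -1.0, 0.4]
grip_width: 0.0008
(array([-164. ,    9.4]), np.float64(119.7), np.float64(69.06)) [ 0.7 -1.   0.4]
orange (28, 182, 6, 11) jig [-240.9  552.8] 12.5 25.6 ang -62.4
orange (234, 147, 22, 18) jig [36.9 88.8] 29.7 49.7 ang -0.3
```

View pics/end.png

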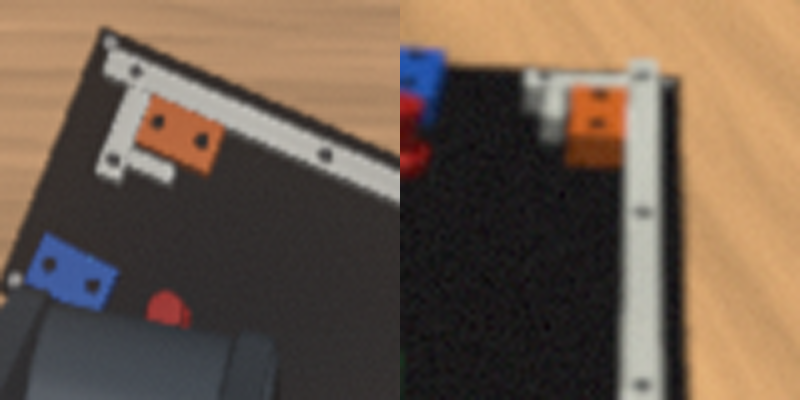

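The left half (top view) shows the spacer at crop (180,132) inside the pocket, against rail and stop. The right half (side view) shows the same, and the blue spacer and knob have not been disturbed. One numeric check for a gap at the rail:

```bash
python3 - <<'E'
from h import *
for n in("top","side"):
    c=cams.camera(n); im=c["color"].astype(np.float32)
    xs=np.arange(18,76,2.); out=[]
    for x in xs:
        uv=np.array([pix(c,np.append(fromjig(x,y)/1000,.029)) for y in np.arange(72,84,1)],np.float32)
        s=cv2.remap(im,uv[:,:1],uv[:,1:],cv2.INTER_LINEAR).mean((0,1)); out.append((int(x),int(s[0]),int(s[2])))
    print(n,out)
E
```

```text
top [(18, 45, 55), (20, 41, 67), (22, 39, 90), (24, 49, 134), (26, 60, 171), (28, 64, 184), (30, 65, 185), (32, 65, 184), (34, 61, 168), (36, 54, 134), (38, 50, 104), (40, 49, 99), (42, 50, 113), (44, 54, 142), (46, 60, 170), (48, 61, 180), (50, 63, 181), (52, 80, 177), (54, 129, 177), (56, 165, 181), (58, 175, 183), (60, 174, 182), (62, 174, 183), (64, 175, 184), (66, 175, 184), (68, 153, 161), (70, 107, 114), (72, 63, 70), (74, 44, 53)]
side [(18, 106, 111), (20, 91, 100), (22, 68, 99), (24, 46, 118), (26, 35, 158), (28, 35, 183), (30, 36, 193), (32, 34, 189), (34, 29, 174), (36, 28, 154), (38, 29, 142), (40, 29, 142), (42, 30, 153), (44, 33, 173), (46, 33, 186), (48, 36, 195), (50, 49, 199), (52, 83, 202), (54, 135, 206), (56, 171, 205), (58, 187, 202), (60, 188, 197), (62, 186, 197), (64, 188, 198), (66, 186, 196), (68, 174, 183), (70, 143, 151), (72, 93, 98), (74, 53, 55)]
```

There is no dark gap at the rail in either view, so the spacer is flush. It stalled at the stop at about 8.5 N and looked seated after I backed off. Handing in.

```bash
python3 -c "
from rig import robot
print(robot.hand_in())"
```

```text
the job is handed in; nothing more can be done
None
```

I pushed the orange spacer flush to the rail and slid it along into the corner pocket until it stopped against the end stop, then handed the job in at about 15 s. Wrist force read at most about 10 N at the end of each move. The hand-in returned no verdict.

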